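# Unlatch the staging fixture and load the flange that fits its studs

## Task

Press the release button on the fixture so that the recessed T-handle pops out, then turn the T-handle counter-clockwise (seen from above) to its stop so that the keeper arm swings off the stud plate. Then pick the one flange whose bolt holes line up with the four studs and lower it gently, hub up, over the studs until it lies flush on the stud plate, without dropping it. Leave the other two flanges and everything else on the bench where they are, and leave the keeper arm swung open.

Things in the scene. Friction and masses are not known exactly. Their poses are not given: they have to be found in the camera images.
- fixture: Fixed staging fixture; origin on the bench under the centre of its steel stud plate (140 x by 130 y mm, top 20 mm up), z up. Four 10 mm studs with tapered tips stand 26 mm above the plate at (+-40, +-30) mm: an 80 (x) by 60 (y) mm rectangle. Towards +y a grey latch housing (x -60 to 60, y 90 to 235 mm, 50 mm high) carries the turret, axis at (0, 140) mm.
- seat (a point): Centre of the stud plate's top face, axes as the fixture's; the flange's origin belongs here, with its x axis along the seat's x axis, either way round.
- keeper (a joint): Keeper turret angle (rad) about its vertical axis: near 0 latched, arm over the stud plate (fixture -y); 1.4 open stop, arm about along fixture +x. Grows counter-clockwise from above; stays where left (0.12 N m). Turret: round aluminium cup 92 mm outside, 80 mm inside, rim 72 mm above the bench; arm 22 mm wide (30 at its pad), reaching 150 mm from the axis, between 53 and 67 mm above the bench.
- keeper_tip (a point): Top of the end of the keeper arm.
- t_handle (a joint): How far the T-handle stands out of the turret (m): 0 sunk in the cup, 0.024 fully popped out. The release button drives it, two millimetres out for each millimetre pressed, and it stays where it is left; more than about 3 N on its top pushes it back in.
- handle_top (a point): Centre of the top face of the T-handle's bar, on the turret axis. Steel bar 70 mm long (along this point's x: the fixture's x when latched, turning with the turret), 14 mm wide, 14 mm high. Its top is 70 mm above the bench when sunk (2 mm below the cup's rim), 94 mm when popped out (the bar's underside is then 8 mm above the rim).
- release_button (a joint): Travel of the release button (m): 0 as found, 0.012 fully pressed, at a stop. It takes about 6 N and stays where it is left; pressing it levers the T-handle out.
- button_top (a point): Centre of the top face of the release button, a round steel button 24 mm across, on a lug of the turret opposite the arm, 75 mm from the turret axis, and turning with it. Its top is 72 mm above the bench as found; it moves straight down.
- flange_a: Loose plain aluminium flange: plate 110 (x) by 90 (y) by 10 mm with four 14 mm through holes, centres at (+-40, +-14) mm: an 80 x 28 mm rectangle. In its middle an upright rectangular hub 40 (x) by 30 (y) mm, top 60 mm above the plate's underside. Origin: centre of the underside, z up along the hub. Starts flat on the bench, hub up; about 0.35 kg.
- flange_b: Loose plain aluminium flange: plate 110 (x) by 90 (y) by 10 mm with four 14 mm through holes, centres at (+-40, +-30) mm: an 80 x 60 mm rectangle. In its middle an upright rectangular hub 40 (x) by 30 (y) mm, top 60 mm above the plate's underside. Origin: centre of the underside, z up along the hub. Starts flat on the bench, hub up; about 0.35 kg.
- flange_c: Loose plain aluminium flange: plate 110 (x) by 90 (y) by 10 mm with four 14 mm through holes, centres at (+-24, +-30) mm: a 48 x 60 mm rectangle. In its middle an upright rectangular hub 40 (x) by 30 (y) mm, top 60 mm above the plate's underside. Origin: centre of the underside, z up along the hub. Starts flat on the bench, hub up; about 0.35 kg.
- rivet_puller: Chrome rivet puller about 240 mm long lying on the bench (bystander); origin near its middle, on the bench.
- mounting_clip: Gold-tinted aluminium U clip 80 x 40 x 25 mm (bystander); origin under its centre.
- screw_cap0: Smoky polycarbonate screw cap, 52 mm diameter, 38 mm high (bystander); origin under its centre.
- screw_cap1: A second such cap (bystander).
- screw_cap2: A third such cap (bystander).
- hex_key: T-handle steel hex key lying flat, 120 mm shank along its x from the middle of a 100 mm cross handle 12 mm thick (bystander); origin under the middle of the cross handle.
Things that resemble listed ones, but are neither listed nor needed, are in the scene too. Leave any red look-alike of the flange_b alone.

How it is judged:
By the outcome, as a careful person would: the job done as asked, in the order asked, and still so for the second after the job is handed in, with the robot touching nothing.
It also fails if it takes over 58 s, if anything falls off the work surface, if the arm or the gripper's body presses on something with over 40 N, if the wrist force passes 120 N, or if a joint passes its speed limit or range.

## Robot

A 6-joint arm with a two-finger parallel gripper is mounted at the origin on the work surface. World frame = base frame: x ahead of the robot, y to its left, z up, the work surface at z = 0. Lengths are in m, angles in rad, forces in N, time in s.
With the tool pointing down it reaches from about 0.3 to 0.775 m from the base axis. Payload 14.6 kg.
Tool frame: the origin (TCP) lies midway between the tips of the shut fingers; the grasp point (between the pads) lies 19 mm behind it; z points along the fingers, y is the line along which they close (so a half turn about z gives the same grasp; the last joint's range is limited). The gripper opens to 94 mm and grips with 3 to 60 N. Pads are 16 mm wide; open, the fingers measure 119 mm over their backs; the gripper's body (75 mm by 177 mm) begins 78 mm behind the grasp point.
Start: joints at [-1.213, 0.3, 1.521, -0, 1.321, -0.067], TCP at [0.227, -0.501, 0.205] pointing down, gripper open.
Joint ranges: [-3.03, 3.03], [-0.79, 2.21], [0.23, 2.52], [-1.04, 4.18], [0, 3.07], [-2.55, 2.55]. Speed limits (rad/s): [2.22, 2.22, 2.57, 3.14, 3.14, 3.14].

## Interface

Orientations are given as [roll, pitch, yaw] about the fixed x, y, z axes, in that order (R = Rz(yaw) Ry(pitch) Rx(roll)).
In Python, from station import * gives the robot as it stands.
- The arm moves only by the tool send_rows, never from a script. Its argument "targets" is a list of rows, each an object of numbers: "x", "y", "z": the shift along the world's x, y, z in units of 0.2 m (1.0 is 0.2 m); "spin": the turn about the world's z in units of pi/2 rad (1.0 is pi/2 rad); "claw": the finger opening in mm, from 0 to 94. A call has 1 to 20 rows; each row shifts and turns the commanded pose from where the row before left it; what a row does not reach is not made up. A row lasts 1/10 s, in which the tool goes at most 50 mm and 8.59 degrees, less where a joint would pass 70% of its speed; a pose out of reach is approached as far as the arm can. A call with a number of a shift or a turn outside -1 to 1 is refused whole. A call with a gripper value outside its range is refused whole. The fingers move at their own pace and stop on an object; "force" is the grip in N (left out, the last holds). Time passes only in rows, so rows that do not move let the fingers close. It gives the time, the measured TCP pose, the force, the opening and the grip force at its end, in the units of the state.
- get_obs(): the state, without advancing time (a new reading comes with each control period).
- camera(name): name is "scene" or "top"; returns the picture (384x512x3 uint8, blue, green, red); there is no depth.
- camera_model(name): a dict with "fovy" (degrees; the focal length in pixels is half the picture's height over the tangent of half this angle, whatever the lens; pixels are square), "cx", "cy" (the principal point, pixels), "T" (4x4, takes a point from camera to world coordinates). Camera axes: x right, y down, z forward; pixel columns grow to the right and rows downward; lengths in m; the calibration is good to about 2 mm. A picture is of the moment at which its call begins. camera_model takes no time and is no camera call.
- hand_in(): hands the job in; it is judged then, once.
The state is a dict: "time_s": time; "qpos": joint angles; "joint_vel": joint speeds; "tau": joint torques, N m; "ee_pos": TCP position; "eef_rot": TCP orientation; "force": force on the tool from outside, world axes, zero at the start; "moment": the same for the moment, N m; "grip_width": finger opening in m; "grip_force": force on a finger pad.
Only numpy, scipy, OpenCV 4.12 (cv2) and the standard library are available. Lean on these libraries where they do the work, as an engineer would, in place of code of your own. Each camera call takes 0.05 s, during which the arm holds its last target. There are 200 camera calls.

## Working session

There is one attempt and no reset: what is moved stays moved. The work goes in short steps, Python scripts to look and compute and a tool call to move; the robot and the scene stay as the last step left them, time stands still between calls to the robot, and variables do not carry over. Pictures are saved under pics/ and viewed, at most 10 in all, crops included, and the job is handed in when it is done.

Besides the shell and the picture viewer there is one more tool, called as name([rows], argument=value, ...), one row to a line, values as JSON. send_rows: Moves the arm, as the interface text tells. Its arguments: {"type":"object","properties":{"targets":{"type":"array"},"force":{"type":"number"}},"required":["targets"]}

```bash
mkdir -p pics; ls
python3 - <<'E'
from station import *
import cv2
for n in("scene","top"):
    cv2.imwrite(f"pics/{n}0.png",camera(n)); m=camera_model(n); print(n,m)
print(get_obs())
E
```

```text
pics
scene {'fovy': 46.40854326172005, 'cx': 253.45374836850127, 'cy': 188.57491403453955, 'T': array([[ 0.41413166,  0.66025172, -0.62654819,  1.26515658],
       [ 0.91008162, -0.28848621,  0.29753513, -0.41619411],
       [ 0.01569758, -0.69342871, -0.72035423,  0.94384619],
       [ 0.        ,  0.        ,  0.        ,  1.        ]])}
top {'fovy': 48.38288317905376, 'cx': 252.17440133047748, 'cy': 188.67969298620662, 'T': array([[-0.02978484, -0.99528251,  0.09233413,  0.37867828],
       [-0.99947546,  0.03083013,  0.00991477, -0.03605866],
       [-0.01271467, -0.09199039, -0.99567872,  1.34581151],
       [ 0.        ,  0.        ,  0.        ,  1.        ]])}
{'time_s': 0.1, 'qpos': array([-1.21257578e+00,  3.00441660e-01,  1.52151533e+00, -3.68135738e-06,
        1.32072617e+00, -6.65931564e-02]), 'joint_vel': array([-4.42566973e-05, -1.28103291e-03, -2.52748752e-03, -2.40340895e-03,
       -9.16755405e-04,  3.28892773e-04]), 'tau': array([ 4.57002234e-04, -5.32645333e+01, -3.53283656e+01,  7.09144771e-02,
        2.34898890e-02, -7.26737676e-05]), 'ee_pos': array([ 0.22659786, -0.50088629,  0.2049303 ]), 'eef_rot': array([-3.14050433e+00, -6.90085800e-05,  4.24814577e-01]), 'force': array([ 1.40345502,  0.28152983, -0.0444757 ]), 'moment': array([ 0.04249706, -0.021582  , -0.02437249]), 'grip_force': 0.0, 'grip_width': 0.09395797536583265}
```

View pics/scene0.png

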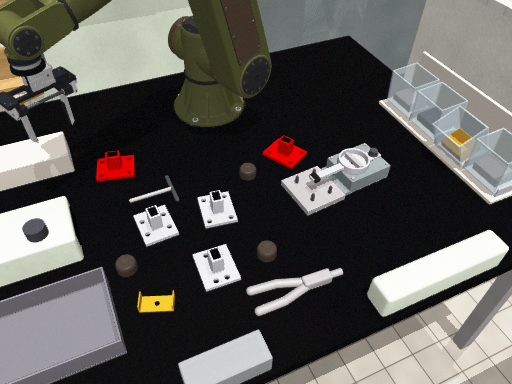

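```bash
python3 -c "
import cv2
a=cv2.imread('pics/top0.png');cv2.imwrite('pics/top0b.png',cv2.resize(a,(800,600),interpolation=cv2.INTER_CUBIC))"
```

```text
(no output)
```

View pics/top0b.png

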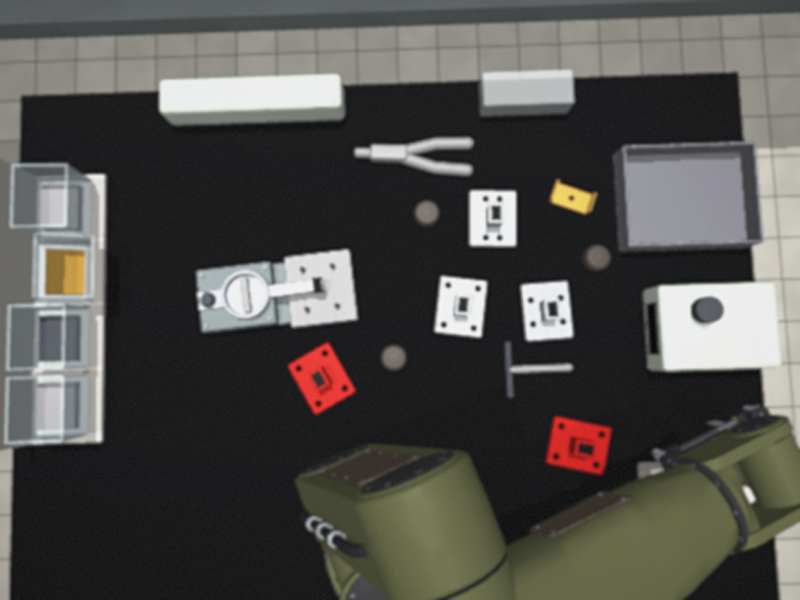

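The top view (at 800x600) shows three white flanges at (493,218), (461,306) and (547,311). The fixture has its plate at (320,288), turret at (247,294) and button at (207,299). There are red look-alikes at (322,378) and (579,445). Next I'll measure the hole patterns and the fixture features.

```bash
cat > h.py <<'E'
from station import *
import numpy as np, cv2
def ray(n,u,v,z):
    m=camera_model(n);f=192/np.tan(np.radians(m['fovy']/2));T=m['T']
    d=T[:3,:3]@np.array([(u-m['cx'])/f,(v-m['cy'])/f,1]);o=T[:3,3]
    return o+d*(z-o[2])/d[2]
def proj(n,p):
    m=camera_model(n);f=192/np.tan(np.radians(m['fovy']/2));T=m['T']
    c=T[:3,:3].T@(np.array(p)-T[:3,3]);return c[:2]/c[2]*f+[m['cx'],m['cy']]
def plates(img,lo=150,amin=500,amax=3000,z=.01,n='top'):
    hsv=cv2.cvtColor(img,cv2.COLOR_BGR2HSV)
    mk=((hsv[...,1]<40)&(hsv[...,2]>lo)).astype(np.uint8)
    cs,_=cv2.findContours(mk,cv2.RETR_EXTERNAL,cv2.CHAIN_APPROX_NONE);out=[]
    for c in cs:
        a=cv2.contourArea(c)
        if amin<a<amax:
            b=cv2.boxPoints(cv2.minAreaRect(c)); out.append((a,b,np.array([ray(n,*p,z) for p in b])))
    return out
E
python3 - <<'E'
from h import *
img=cv2.imread('pics/top0.png')
for a,b,w in plates(img):
    c=w.mean(0);e=w[1]-w[0],w[2]-w[1]
    print(a,b.mean(0).round(1),c.round(4),[ (np.linalg.norm(q).round(4),np.degrees(np.arctan2(q[1],q[0])).round(1)) for q in e])
    u,v=b.mean(0).astype(int)
g=cv2.resize(img[150:220,115:240],(800,448),interpolation=cv2.INTER_CUBIC);f=cv2.resize(img[115:225,270:375],(572,600),interpolation=cv2.INTER_CUBIC)
cv2.imwrite('pics/fix.png',g);cv2.imwrite('pics/fl.png',f)
E
```

```text
578.0 [504. 359.] [-0.0344 -0.7641  0.01  ] [(np.float64(0.042), np.float64(-91.5)), (np.float64(0.14), np.float64(175.1))]
1024.5 [349.7 198.6] [ 0.4623 -0.3262  0.01  ] [(np.float64(0.0945), np.float64(-86.3)), (np.float64(0.1139), np.float64(-177.7))]
1017.5 [294.5 195.8] [ 0.4762 -0.1544  0.01  ] [(np.float64(0.1139), np.float64(-8.4)), (np.float64(0.0935), np.float64(-98.2))]
964.5 [315.  139.5] [ 0.6529 -0.2263  0.01  ] [(np.float64(0.0888), np.float64(-91.9)), (np.float64(0.1125), np.float64(177.3))]
544.5 [ 24.5 125. ] [0.7303 0.7006 0.01  ] [(np.float64(0.12), np.float64(-91.9)), (np.float64(0.1306), np.float64(-179.1))]
554.5 [264.5  99.5] [ 0.7878 -0.0706  0.01  ] [(np.float64(0.234), np.float64(-91.9)), (np.float64(0.0687), np.float64(177.7))]
1545.5 [345.5  49.4] [ 0.9447 -0.3374  0.01  ] [(np.float64(0.2421), np.float64(-85.5)), (np.float64(0.1179), np.float64(-177.2))]
```

View pics/fix.png

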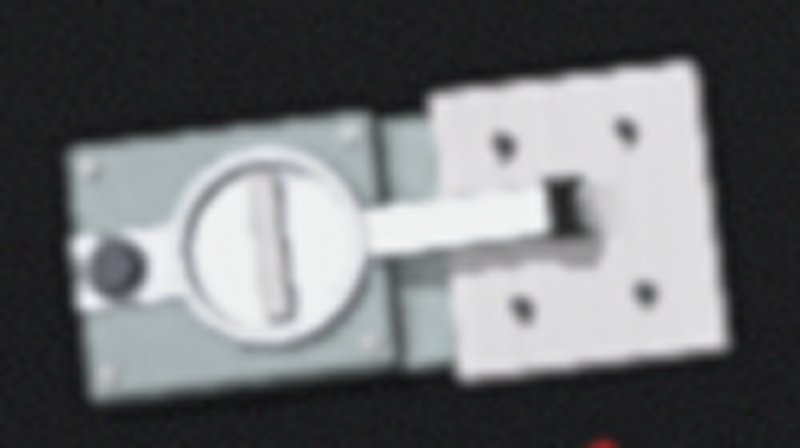

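View pics/fl.png

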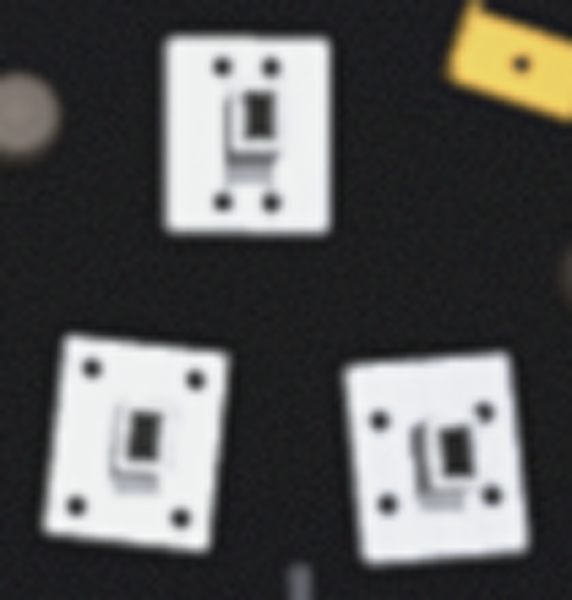

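Candidate flanges in the top view (full-image pixels):
- (315,139): holes close together across the width, so flange_a.
- (350,199): holes close together along the length, so flange_c.
- (294.5,196): 80x60 pattern near the corners, plain white, so **flange_b**. This is the one that fits, and the crop confirms it. The red ones are look-alikes.

Fixture crop: button at (117,268), rim centre about (275,246), studs at (505,146), (626,130), (523,310) and (646,293).

Run:
```python
from h import *
F=lambda u,v,z:ray('top',115+(u+.5)/6.4-.5,150+(v+.5)/6.4-.5,z)
b=F(117,268,.072);t=F(275,246,.072)
st=np.array([F(*p,.046) for p in[(505,146),(626,130),(523,310),(646,293)]])
co=np.array([F(*p,.02) for p in[(428,93),(695,60),(730,352),(458,383)]])
d=lambda a,b:(np.linalg.norm(a-b).round(4))
ang=lambda q:np.degrees(np.arctan2(q[1],q[0])).round(2)
print('button',b,'turret',t,'d75',d(b,t))
print('studs',st.mean(0),[d(st[0],st[1]),d(st[2],st[3]),d(st[0],st[2]),d(st[1],st[3])],'x ax',ang(st[0]-st[2]),ang(st[1]-st[3]),'y',ang(st[0]-st[1]))
print('plate',co.mean(0),d(co[0],co[1]),d(co[1],co[2]),'x ax',ang(co[0]-co[3]),ang(co[1]-co[2]))
print('seat->turret',d((st.mean(0)*[1,1,0]),t*[1,1,0]),ang(t-st.mean(0)),'tur->but',ang(b-t))
G=lambda u,v,z:ray('top',270+(u+.5)/5.448-.5,115+(v+.5)/5.454-.5,z)
h=np.array([G(*p,.01) for p in[(92,368),(195,380),(76,506),(181,518)]])
print('fl_b',h.mean(0),[d(h[0],h[2]),d(h[1],h[3]),d(h[0],h[1])],ang(h[0]-h[2]),ang(h[1]-h[3]),ang(h[0]-h[1]))
# Scene colour-check positions of button: project
print(proj('scene',b),proj('scene',t),proj('scene',h.mean(0)))
g=cv2.imread('pics/scene0.png')[135:220,275:395];cv2.imwrite('pics/sfix.png',cv2.resize(g,(800,567),interpolation=cv2.INTER_CUBIC))
```

```text
button [0.49953846 0.33494942 0.072     ] turret [0.5076032  0.26055294 0.072     ] d75 0.0748
studs [0.51850257 0.12261891 0.046     ] [np.float64(0.0586), np.float64(0.0592), np.float64(0.0795), np.float64(0.0791)] x ax 5.23 5.72 y 95.79
plate [0.52039859 0.1244987  0.02      ] 0.132 0.1444 x ax 5.02 5.41
seat->turret 0.1384 94.52 tur->but 96.19
fl_b [ 0.47613003 -0.15469943  0.01      ] [np.float64(0.0801), np.float64(0.0798), np.float64(0.0596)] -8.7 -8.12 81.53
[372.16626457 148.99882572] [352.53423898 157.37383413] [216.23872446 206.98194275]
```

View pics/sfix.png

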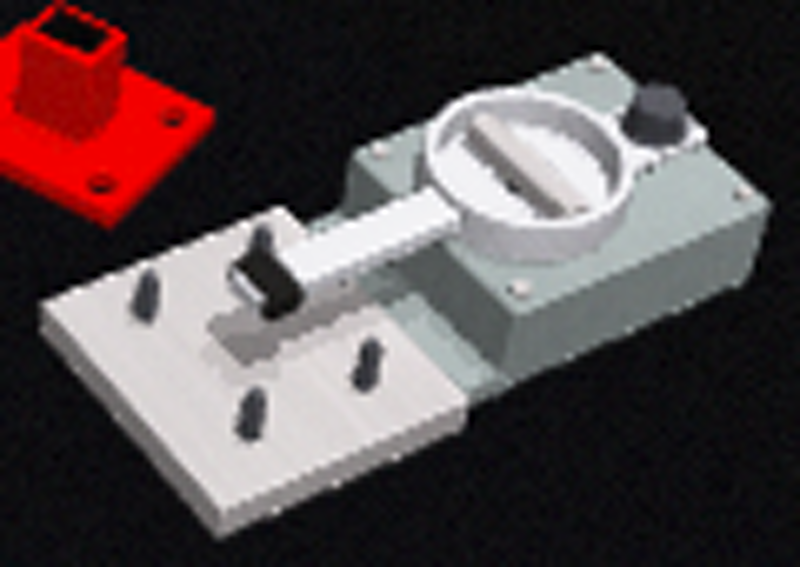

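Checks against the given sizes hold: stud pattern 79x59 mm, button 74.8 mm from the turret axis, fixture yaw about 5.4°. The scene crop shows the button at (660,95), which matches the projection to within 2 px. I'll move above the button with the fingers shut.

send_rows([
  {"x": 0.068, "y": 0.209, "spin": -0.0105, "claw": 0},
  {"x": 0.068, "y": 0.209, "spin": -0.0105, "claw": 0},
  {"x": 0.068, "y": 0.209, "spin": -0.0105, "claw": 0},
  {"x": 0.068, "y": 0.209, "spin": -0.0105, "claw": 0},
  {"x": 0.068, "y": 0.209, "spin": -0.0105, "claw": 0},
  {"x": 0.068, "y": 0.209, "spin": -0.0105, "claw": 0},
  {"x": 0.068, "y": 0.209, "spin": -0.0105, "claw": 0},
  {"x": 0.068, "y": 0.209, "spin": -0.0105, "claw": 0},
  {"x": 0.068, "y": 0.209, "spin": -0.0105, "claw": 0},
  {"x": 0.068, "y": 0.209, "spin": -0.0105, "claw": 0},
  {"x": 0.068, "y": 0.209, "spin": -0.0105, "claw": 0},
  {"x": 0.068, "y": 0.209, "spin": -0.0105, "claw": 0},
  {"x": 0.068, "y": 0.209, "spin": -0.0105, "claw": 0},
  {"x": 0.068, "y": 0.209, "spin": -0.0105, "claw": 0},
  {"x": 0.068, "y": 0.209, "spin": -0.0105, "claw": 0},
  {"x": 0.068, "y": 0.209, "spin": -0.0105, "claw": 0},
  {"x": 0.068, "y": 0.209, "spin": -0.0105, "claw": 0},
  {"x": 0.068, "y": 0.209, "spin": -0.0105, "claw": 0},
  {"x": 0.068, "y": 0.209, "spin": -0.0105, "claw": 0},
  {"x": 0.068, "y": 0.209, "spin": -0.0105, "claw": 0},
])

```text
schema error: expected keys x, y, z, spin, claw
```

send_rows([
  {"z": -0.1},
  {"z": -0.1},
  {"z": -0.1},
  {"z": -0.1},
  {},
  {},
])

```text
schema error: expected keys x, y, z, spin, claw
```

send_rows([
  {"x": 0.068, "y": 0.209, "z": 0, "spin": -0.0105, "claw": 0},
  {"x": 0.068, "y": 0.209, "z": 0, "spin": -0.0105, "claw": 0},
  {"x": 0.068, "y": 0.209, "z": 0, "spin": -0.0105, "claw": 0},
  {"x": 0.068, "y": 0.209, "z": 0, "spin": -0.0105, "claw": 0},
  {"x": 0.068, "y": 0.209, "z": 0, "spin": -0.0105, "claw": 0},
  {"x": 0.068, "y": 0.209, "z": 0, "spin": -0.0105, "claw": 0},
  {"x": 0.068, "y": 0.209, "z": 0, "spin": -0.0105, "claw": 0},
  {"x": 0.068, "y": 0.209, "z": 0, "spin": -0.0105, "claw": 0},
  {"x": 0.068, "y": 0.209, "z": 0, "spin": -0.0105, "claw": 0},
  {"x": 0.068, "y": 0.209, "z": 0, "spin": -0.0105, "claw": 0},
  {"x": 0.068, "y": 0.209, "z": 0, "spin": -0.0105, "claw": 0},
  {"x": 0.068, "y": 0.209, "z": 0, "spin": -0.0105, "claw": 0},
  {"x": 0.068, "y": 0.209, "z": 0, "spin": -0.0105, "claw": 0},
  {"x": 0.068, "y": 0.209, "z": 0, "spin": -0.0105, "claw": 0},
  {"x": 0.068, "y": 0.209, "z": 0, "spin": -0.0105, "claw": 0},
  {"x": 0.068, "y": 0.209, "z": 0, "spin": -0.0105, "claw": 0},
  {"x": 0.068, "y": 0.209, "z": 0, "spin": -0.0105, "claw": 0},
  {"x": 0.068, "y": 0.209, "z": 0, "spin": -0.0105, "claw": 0},
  {"x": 0.068, "y": 0.209, "z": 0, "spin": -0.0105, "claw": 0},
  {"x": 0.068, "y": 0.209, "z": 0, "spin": -0.0105, "claw": 0},
])

```text
time_s: 2.1
ee_pos: [0.4988, 0.3367, 0.205]
eef_rot: [3.141, 0.001, 0.094]
force: [0.5, -0.3, -0.4]
grip_width: 0.0005
grip_force: 0.0
```

send_rows([
  {"x": 0, "y": 0, "z": -0.1, "spin": 0, "claw": 0},
  {"x": 0, "y": 0, "z": -0.1, "spin": 0, "claw": 0},
  {"x": 0, "y": 0, "z": -0.1, "spin": 0, "claw": 0},
  {"x": 0, "y": 0, "z": -0.1, "spin": 0, "claw": 0},
  {"x": 0, "y": 0, "z": 0, "spin": 0, "claw": 0},
  {"x": 0, "y": 0, "z": 0, "spin": 0, "claw": 0},
])

```text
time_s: 2.7
ee_pos: [0.4987, 0.3349, 0.1258]
eef_rot: [3.141, 0.0, 0.095]
force: [0.1, 0.1, 0.5]
grip_width: 0.0002
grip_force: 0.0
```

send_rows([
  {"x": 0, "y": 0, "z": -0.08, "spin": 0, "claw": 0},
  {"x": 0, "y": 0, "z": -0.08, "spin": 0, "claw": 0},
  {"x": 0, "y": 0, "z": -0.08, "spin": 0, "claw": 0},
  {"x": 0, "y": 0, "z": -0.01, "spin": 0, "claw": 0},
  {"x": 0, "y": 0, "z": -0.01, "spin": 0, "claw": 0},
  {"x": 0, "y": 0, "z": -0.01, "spin": 0, "claw": 0},
  {"x": 0, "y": 0, "z": -0.01, "spin": 0, "claw": 0},
  {"x": 0, "y": 0, "z": -0.01, "spin": 0, "claw": 0},
  {"x": 0, "y": 0, "z": -0.01, "spin": 0, "claw": 0},
  {"x": 0, "y": 0, "z": 0, "spin": 0, "claw": 0},
  {"x": 0, "y": 0, "z": 0, "spin": 0, "claw": 0},
])

```text
time_s: 3.8
ee_pos: [0.4992, 0.3352, 0.0664]
eef_rot: [-3.141, -0.002, 0.095]
force: [0.1, 0.7, 4.6]
grip_width: 0.0002
grip_force: 2.7
```

Contact made, force 4.6 N; pressing further.

send_rows([
  {"x": 0, "y": 0, "z": -0.01, "spin": 0, "claw": 0},
  {"x": 0, "y": 0, "z": -0.01, "spin": 0, "claw": 0},
  {"x": 0, "y": 0, "z": -0.01, "spin": 0, "claw": 0},
  {"x": 0, "y": 0, "z": -0.005, "spin": 0, "claw": 0},
  {"x": 0, "y": 0, "z": 0, "spin": 0, "claw": 0},
  {"x": 0, "y": 0, "z": 0, "spin": 0, "claw": 0},
])

```text
time_s: 4.4
ee_pos: [0.4995, 0.3353, 0.0601]
eef_rot: [-3.141, -0.003, 0.095]
force: [-0.0, -0.4, 11.7]
grip_width: 0.0004
grip_force: 6.0
```

send_rows([
  {"x": 0, "y": 0, "z": -0.005, "spin": 0, "claw": 0},
  {"x": 0, "y": 0, "z": 0, "spin": 0, "claw": 0},
  {"x": 0, "y": 0, "z": 0.05, "spin": 0, "claw": 0},
  {"x": 0, "y": 0, "z": 0.1, "spin": 0, "claw": 0},
  {"x": 0, "y": 0, "z": 0.1, "spin": 0, "claw": 0},
  {"x": 0, "y": 0, "z": 0.1, "spin": 0, "claw": 0},
  {"x": 0, "y": 0, "z": 0.05, "spin": 0, "claw": 40},
  {"x": 0.01, "y": -0.09, "z": 0, "spin": 0, "claw": 40},
  {"x": 0.01, "y": -0.09, "z": 0, "spin": 0, "claw": 40},
  {"x": 0.01, "y": -0.09, "z": 0, "spin": 0, "claw": 40},
  {"x": 0.01, "y": -0.1, "z": 0, "spin": 0, "claw": 40},
  {"x": 0, "y": 0, "z": 0, "spin": 0, "claw": 40},
  {"x": 0, "y": 0, "z": 0, "spin": 0, "claw": 40},
])

```text
time_s: 5.7
ee_pos: [0.5067, 0.2601, 0.1371]
eef_rot: [3.142, 0.001, 0.093]
force: [-0.0, 0.3, 0.3]
grip_width: 0.0399
grip_force: 0.0
```

Run:
```python
from h import *
s=camera('scene')
g=s[90:210,275:415];cv2.imwrite('pics/s2.png',cv2.resize(g,(700,600),interpolation=cv2.INTER_CUBIC))
print(get_obs()['ee_pos'], proj('scene',[.5076,.2606,.094]),proj('scene',get_obs()['ee_pos']))
```

```text
[0.50666827 0.26064663 0.13717536] [353.8864136  151.68098834] [356.44133103 139.90079513]
```

View pics/s2.png

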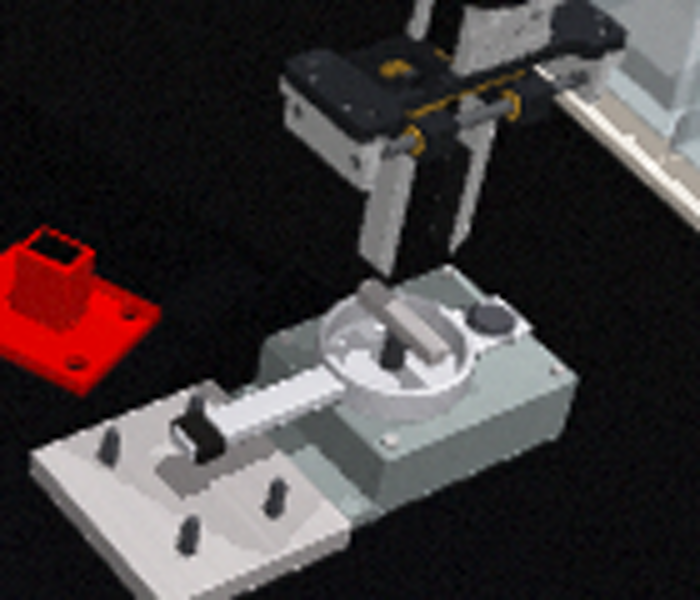

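The handle is popped out: bar at (403,322) in the crop, button flush. The fingers straddle it, with their tips at (390,275) and (458,255). I'll go down around the bar.

send_rows([
  {"x": 0.005, "y": 0, "z": -0.07, "spin": 0, "claw": 40},
  {"x": 0, "y": 0, "z": -0.07, "spin": 0, "claw": 40},
  {"x": 0, "y": 0, "z": -0.07, "spin": 0, "claw": 40},
  {"x": 0, "y": 0, "z": -0.05, "spin": 0, "claw": 40},
  {"x": 0, "y": 0, "z": -0.04, "spin": 0, "claw": 40},
  {"x": 0, "y": 0, "z": -0.03, "spin": 0, "claw": 40},
  {"x": 0, "y": 0, "z": 0, "spin": 0, "claw": 40},
])

```text
time_s: 6.45
ee_pos: [0.5074, 0.2608, 0.0707]
eef_rot: [3.141, 0.001, 0.095]
force: [-0.0, 0.5, -0.3]
grip_width: 0.0403
grip_force: 0.0
```

send_rows([
  {"x": 0, "y": 0, "z": 0, "spin": 0, "claw": 5},
  {"x": 0, "y": 0, "z": 0, "spin": 0, "claw": 5},
  {"x": 0, "y": 0, "z": 0, "spin": 0, "claw": 5},
  {"x": 0, "y": 0, "z": 0, "spin": 0, "claw": 5},
  {"x": 0, "y": 0, "z": 0, "spin": 0, "claw": 5},
], force=12)

```text
time_s: 6.95
ee_pos: [0.5076, 0.2639, 0.072]
eef_rot: [-3.136, -0.002, 0.095]
force: [-0.4, 24.4, -5.5]
grip_width: 0.0138
grip_force: 12.0
```

The bar is about 4 mm further in +y, which agrees with the plate-corner estimate. I'll recentre.

send_rows([
  {"x": 0, "y": 0.01, "z": 0, "spin": 0, "claw": 5},
  {"x": 0, "y": 0.01, "z": 0, "spin": 0, "claw": 5},
  {"x": 0, "y": 0, "z": 0, "spin": 0, "claw": 5},
  {"x": 0, "y": 0, "z": 0, "spin": 0, "claw": 5},
])

```text
time_s: 7.35
ee_pos: [0.5076, 0.2643, 0.0716]
eef_rot: [3.141, 0.001, 0.095]
force: [-2.4, -3.5, 2.3]
grip_width: 0.014
grip_force: 12.0
```

send_rows([
  {"x": 0, "y": 0, "z": 0, "spin": 0.03, "claw": 5},
  {"x": 0, "y": 0, "z": 0, "spin": 0.06, "claw": 5},
  {"x": 0, "y": 0, "z": 0, "spin": 0.06, "claw": 5},
  {"x": 0, "y": 0, "z": 0, "spin": 0.06, "claw": 5},
  {"x": 0, "y": 0, "z": 0, "spin": 0.06, "claw": 5},
  {"x": 0, "y": 0, "z": 0, "spin": 0.06, "claw": 5},
  {"x": 0, "y": 0, "z": 0, "spin": 0.06, "claw": 5},
  {"x": 0, "y": 0, "z": 0, "spin": 0.06, "claw": 5},
  {"x": 0, "y": 0, "z": 0, "spin": 0.06, "claw": 5},
  {"x": 0, "y": 0, "z": 0, "spin": 0.06, "claw": 5},
  {"x": 0, "y": 0, "z": 0, "spin": 0.06, "claw": 5},
  {"x": 0, "y": 0, "z": 0, "spin": 0.06, "claw": 5},
  {"x": 0, "y": 0, "z": 0, "spin": 0.06, "claw": 5},
  {"x": 0, "y": 0, "z": 0, "spin": 0.06, "claw": 5},
  {"x": 0, "y": 0, "z": 0, "spin": 0.03, "claw": 5},
  {"x": 0, "y": 0, "z": 0, "spin": 0, "claw": 5},
], force=20)

```text
time_s: 8.95
ee_pos: [0.5083, 0.2636, 0.0716]
eef_rot: [3.14, 0.002, 1.416]
force: [2.7, -9.6, 0.7]
grip_width: 0.0138
grip_force: 20.0
```

```bash
python3 -c "
from station import *
o=get_obs();print(o['moment'],o['force'])"
```

```text
[-1.70344471 -0.58123785 -0.07470627] [ 2.66226801 -9.63841967  0.67232405]
```

send_rows([
  {"x": 0, "y": 0, "z": 0, "spin": 0.02, "claw": 5},
  {"x": 0, "y": 0, "z": 0, "spin": 0.02, "claw": 5},
  {"x": 0, "y": 0, "z": 0, "spin": 0.015, "claw": 5},
  {"x": 0, "y": 0, "z": 0, "spin": 0.015, "claw": 5},
  {"x": 0, "y": 0, "z": 0, "spin": 0, "claw": 5},
])

```text
time_s: 9.45
ee_pos: [0.5084, 0.2635, 0.0716]
eef_rot: [3.141, 0.002, 1.524]
force: [3.7, -9.1, -0.2]
grip_width: 0.014
grip_force: 20.3
```

```bash
python3 -c "
from station import *
o=get_obs();print(o['moment'],o['force'],o['eef_rot'])"
```

```text
[-1.61198718 -0.77159012 -0.3814347 ] [ 3.66035367 -9.09760908 -0.24075125] [3.14057416e+00 1.67490089e-03 1.52415510e+00]
```

send_rows([
  {"x": 0, "y": 0, "z": 0, "spin": 0, "claw": 40},
  {"x": 0, "y": 0, "z": 0, "spin": 0, "claw": 40},
  {"x": 0, "y": 0, "z": 0, "spin": 0, "claw": 40},
  {"x": 0, "y": 0, "z": 0.1, "spin": 0, "claw": 40},
  {"x": 0, "y": 0, "z": 0.1, "spin": 0, "claw": 40},
  {"x": 0, "y": 0, "z": 0.15, "spin": 0, "claw": 40},
  {"x": 0, "y": 0, "z": 0.15, "spin": 0, "claw": 40},
  {"x": 0, "y": 0, "z": 0.1, "spin": 0, "claw": 40},
])

```text
time_s: 10.25
ee_pos: [0.5079, 0.2652, 0.1937]
eef_rot: [3.14, -0.001, 1.525]
force: [0.2, -0.7, 0.4]
grip_width: 0.0399
grip_force: 0.0
```

send_rows([
  {"x": -0.0115, "y": -0.15, "z": 0, "spin": -0.076, "claw": 60},
  {"x": -0.0115, "y": -0.15, "z": 0, "spin": -0.076, "claw": 60},
  {"x": -0.0115, "y": -0.15, "z": 0, "spin": -0.076, "claw": 60},
  {"x": -0.0115, "y": -0.15, "z": 0, "spin": -0.076, "claw": 60},
  {"x": -0.0115, "y": -0.15, "z": 0, "spin": -0.076, "claw": 60},
  {"x": -0.0115, "y": -0.15, "z": 0, "spin": -0.076, "claw": 60},
  {"x": -0.0115, "y": -0.15, "z": 0, "spin": -0.076, "claw": 60},
  {"x": -0.0115, "y": -0.15, "z": 0, "spin": -0.076, "claw": 60},
  {"x": -0.0115, "y": -0.15, "z": 0, "spin": -0.076, "claw": 60},
  {"x": -0.0115, "y": -0.15, "z": 0, "spin": -0.076, "claw": 60},
  {"x": -0.0115, "y": -0.15, "z": 0, "spin": -0.076, "claw": 60},
  {"x": -0.0115, "y": -0.15, "z": 0, "spin": -0.076, "claw": 60},
  {"x": -0.0115, "y": -0.15, "z": 0, "spin": -0.076, "claw": 60},
  {"x": -0.0115, "y": -0.15, "z": 0, "spin": -0.076, "claw": 60},
  {"x": 0, "y": 0, "z": 0, "spin": 0, "claw": 60},
  {"x": 0, "y": 0, "z": 0, "spin": 0, "claw": 60},
])

```text
time_s: 11.85
ee_pos: [0.4754, -0.1552, 0.1914]
eef_rot: [-3.141, 0.0, -0.147]
force: [0.5, 0.5, 0.0]
grip_width: 0.06
grip_force: 0.0
```

Run:
```python
from h import *
t=camera('top');s=camera('scene');cv2.imwrite('pics/t3.png',t);cv2.imwrite('pics/s3.png',s)
a=cv2.resize(t[135:220,115:240],(588,400),interpolation=cv2.INTER_CUBIC)
b=cv2.resize(s[60:230,170:260],(212,400),interpolation=cv2.INTER_CUBIC)
cv2.imwrite('pics/c3.png',np.hstack([a,b]))
```

```text
(no output)
```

View pics/c3.png

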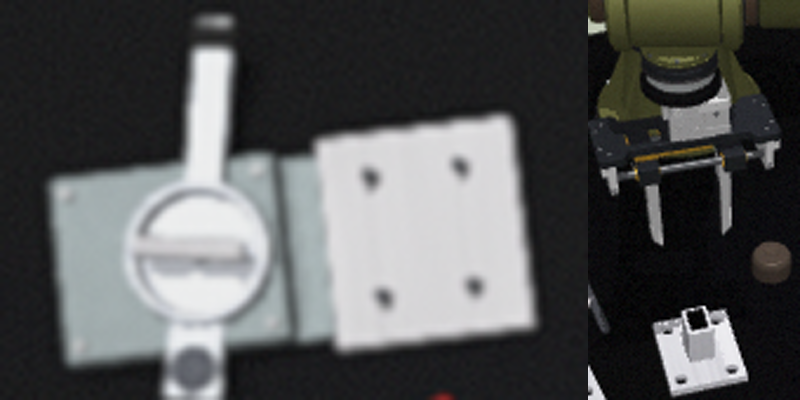

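The keeper arm is open and points along image-up (tip at (213,20) in the crop). The stud plate is clear, and the gripper is above flange_b's hub. Next I'll check the arm angle and get the seat from the plate in both views.

```bash
cat >> h.py <<'E'
def tri(pa,pb):
    A=[];B=[]
    for n,(u,v) in(('top',pa),('scene',pb)):
        o=camera_model(n)['T'][:3,3];d=ray(n,u,v,0)-o;d/=np.linalg.norm(d);P=np.eye(3)-np.outer(d,d);A.append(P);B.append(P@o)
    return np.linalg.lstsq(np.vstack(A),np.hstack(B),rcond=None)[0]
E
python3 - <<'E'
from h import *
t=cv2.imread('pics/t3.png');s=cv2.imread('pics/s3.png')
k=588/125;F=lambda u,v,z:ray('top',115+(u+.5)/k-.5,135+(v+.5)/(400/85)-.5,z)
d=F(213,20,.067)-F(198,252,.072);print('arm ang',np.degrees(np.arctan2(d[1],d[0])),np.linalg.norm(d))
def quad(img,n,x0,y0,x1,y1,z,lo,sat):
    c=img[y0:y1,x0:x1];h=cv2.cvtColor(c,cv2.COLOR_BGR2HSV)
    m=((h[...,2]>lo)&(h[...,1]<sat)).astype(np.uint8)
    cs,_=cv2.findContours(m,cv2.RETR_EXTERNAL,cv2.CHAIN_APPROX_NONE);c=max(cs,key=cv2.contourArea)
    r=cv2.minAreaRect(c);b=cv2.boxPoints(r)+[x0,y0];w=np.array([ray(n,*p,z) for p in b]);e=w[1]-w[0],w[2]-w[1]
    print(n,z,cv2.contourArea(c),b.mean(0),w.mean(0).round(4),[(np.linalg.norm(q).round(4),np.degrees(np.arctan2(q[1],q[0])).round(1)) for q in e])
    return m
quad(t,'top',182,150,240,215,.02,160,14)
# dark stud blobs in the top view
g=cv2.cvtColor(t,cv2.COLOR_BGR2GRAY)
for u,v in[(371,178),(461,167),(385,297),(476,287)]:
    U,V=int(115+u/k),int(135+v/k);p=255-g[V-4:V+6,U-5:U+6].astype(float);p=np.clip(p-90,0,None)
    yy,xx=np.mgrid[V-4:V+6,U-5:U+6];print((p*xx).sum()/p.sum(),(p*yy).sum()/p.sum())
cv2.imwrite('pics/sc3.png',np.hstack([cv2.resize(s[135:225,270:390],(800,600),interpolation=cv2.INTER_CUBIC)]))
E
```

```text
arm ang -3.7678538249291758 0.15148319945718336
top 0.02 1779.5 [204.27601463 184.02714872] [0.5212 0.1263 0.02  ] [(np.float64(0.1333), np.float64(-84.8)), (np.float64(0.1388), np.float64(-174.5))]
193.33475479744138 172.36460554371
212.43684210526317 170.03684210526316
196.2246913580247 197.83456790123458
215.44917257683215 195.4255319148936
```

View pics/sc3.png

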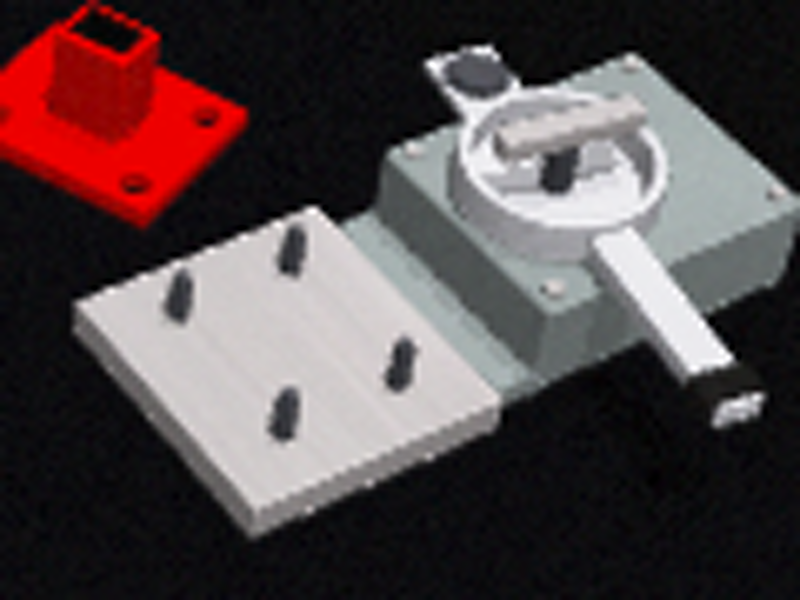

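Run:
```python
from h import *
k=800/120;S=lambda u,v:(270+(u+.5)/k-.5,135+(v+.5)/k-.5)
bases=[(180,318),(292,270),(286,437),(400,386)];tips=[(182,268),(293,224),(289,386),(403,336)]
tops=[(196.22,197.83),(193.33,172.36)]
w=np.array([ray('scene',*S(*p),.0205) for p in bases]);print('scene bases',w.mean(0))
w2=np.array([ray('scene',*S(*p),.046) for p in tips]);print('scene tips',w2.mean(0))
ang=lambda q:np.degrees(np.arctan2(q[1],q[0])).round(2)
for W in(w,w2):print([np.linalg.norm(W[i]-W[j]).round(4) for i,j in((0,1),(2,3),(0,2),(1,3))],ang(W[2]-W[0]),ang(W[3]-W[1]),ang(W[1]-W[0])-90,ang(W[3]-W[2])-90)
tp=np.array([(193.33,172.36),(212.44,170.04),(196.22,197.83),(215.45,195.43)])
T=np.array([ray('top',*p,.036) for p in tp]);print('top studs z.036',T.mean(0),ang(T[0]-T[2]),ang(T[1]-T[3]),ang(T[0]-T[1])-90,ang(T[2]-T[3])-90)
co=[(75,303),(315,207),(500,408),(250,512)];w=np.array([ray('scene',*S(*p),.02) for p in co]);print('scene plate',w.mean(0),[np.linalg.norm(w[i]-w[i-1]).round(4) for i in range(4)],ang(w[3]-w[0]),ang(w[2]-w[1]))
```

```text
scene bases [0.52593123 0.12418793 0.0205    ]
scene tips [0.52121494 0.12471083 0.046     ]
[np.float64(0.0602), np.float64(0.0598), np.float64(0.0803), np.float64(0.0807)] 5.33 5.01 6.239999999999995 5.939999999999998
[np.float64(0.058), np.float64(0.0591), np.float64(0.08), np.float64(0.079)] 5.35 6.12 4.829999999999998 5.859999999999999
top studs z.036 [0.51958025 0.12403149 0.036     ] 5.44 5.49 5.170000000000002 5.3700000000000045
scene plate [0.52567745 0.12200961 0.02      ] [np.float64(0.1376), np.float64(0.1283), np.float64(0.1404), np.float64(0.1265)] 4.58 3.85
```

Seat ≈ (0.521, 0.1245), yaw 5.5°. It agrees across the handle contact, both views and the plate corners. I'll descend on the hub, centre in one direction, then turn a quarter and grip the other faces.

send_rows([
  {"x": 0, "y": 0, "z": -0.1, "spin": 0, "claw": 60},
  {"x": 0, "y": 0, "z": -0.12, "spin": 0, "claw": 60},
  {"x": 0, "y": 0, "z": -0.12, "spin": 0, "claw": 60},
  {"x": 0, "y": 0, "z": -0.12, "spin": 0, "claw": 60},
  {"x": 0, "y": 0, "z": -0.12, "spin": 0, "claw": 60},
  {"x": 0, "y": 0, "z": -0.1, "spin": 0, "claw": 60},
  {"x": 0, "y": 0, "z": -0.08, "spin": 0, "claw": 60},
  {"x": 0, "y": 0, "z": -0.07, "spin": 0, "claw": 60},
  {"x": 0, "y": 0, "z": 0, "spin": 0, "claw": 60},
])

```text
time_s: 12.85
ee_pos: [0.4748, -0.1538, 0.0241]
eef_rot: [-3.141, 0.003, -0.145]
force: [0.1, -0.3, 0.1]
grip_width: 0.0598
grip_force: 0.0
```

send_rows([
  {"x": 0, "y": 0, "z": 0, "spin": 0, "claw": 20},
  {"x": 0, "y": 0, "z": 0, "spin": 0, "claw": 20},
  {"x": 0, "y": 0, "z": 0, "spin": 0, "claw": 20},
  {"x": 0, "y": 0, "z": 0, "spin": 0, "claw": 20},
  {"x": 0, "y": 0, "z": 0, "spin": 0, "claw": 20},
  {"x": 0, "y": 0, "z": 0, "spin": 0, "claw": 20},
], force=8)

```text
time_s: 13.45
ee_pos: [0.4757, -0.1551, 0.0259]
eef_rot: [3.142, -0.001, -0.147]
force: [-1.6, 0.9, 6.5]
grip_width: 0.0301
grip_force: 8.0
```

send_rows([
  {"x": 0, "y": 0, "z": 0, "spin": 0, "claw": 85},
  {"x": 0, "y": 0, "z": 0, "spin": 0, "claw": 85},
  {"x": 0, "y": 0, "z": 0, "spin": 0, "claw": 85},
  {"x": 0, "y": 0, "z": 0, "spin": 0, "claw": 85},
  {"x": 0, "y": 0, "z": 0, "spin": 0.08, "claw": 85},
  {"x": 0, "y": 0, "z": 0, "spin": 0.08, "claw": 85},
  {"x": 0, "y": 0, "z": 0, "spin": 0.08, "claw": 85},
  {"x": 0, "y": 0, "z": 0, "spin": 0.08, "claw": 85},
  {"x": 0, "y": 0, "z": 0, "spin": 0.08, "claw": 85},
  {"x": 0, "y": 0, "z": 0, "spin": 0.08, "claw": 85},
  {"x": 0, "y": 0, "z": 0, "spin": 0.08, "claw": 85},
  {"x": 0, "y": 0, "z": 0, "spin": 0.08, "claw": 85},
  {"x": 0, "y": 0, "z": 0, "spin": 0.08, "claw": 85},
  {"x": 0, "y": 0, "z": 0, "spin": 0.08, "claw": 85},
  {"x": 0, "y": 0, "z": 0, "spin": 0.08, "claw": 85},
  {"x": 0, "y": 0, "z": 0, "spin": 0.08, "claw": 85},
  {"x": 0, "y": 0, "z": 0, "spin": 0.04, "claw": 85},
  {"x": 0, "y": 0, "z": 0, "spin": 0, "claw": 85},
])

```text
time_s: 15.25
ee_pos: [0.4754, -0.1551, 0.0254]
eef_rot: [-3.141, -0.0, 1.425]
force: [0.1, 0.2, 0.1]
grip_width: 0.085
grip_force: 0.0
```

send_rows([
  {"x": 0, "y": 0, "z": 0, "spin": 0, "claw": 30},
  {"x": 0, "y": 0, "z": 0, "spin": 0, "claw": 30},
  {"x": 0, "y": 0, "z": 0, "spin": 0, "claw": 30},
  {"x": 0, "y": 0, "z": 0, "spin": 0, "claw": 30},
  {"x": 0, "y": 0, "z": 0, "spin": 0, "claw": 30},
  {"x": 0, "y": 0, "z": 0, "spin": 0, "claw": 30},
  {"x": 0, "y": 0, "z": 0, "spin": 0, "claw": 30},
  {"x": 0, "y": 0, "z": 0, "spin": 0, "claw": 30},
], force=25)

```text
time_s: 16.05
ee_pos: [0.4755, -0.1551, 0.0254]
eef_rot: [3.141, -0.0, 1.424]
force: [0.7, -1.1, 0.3]
grip_width: 0.0398
grip_force: 25.0
```

Gripped at 39.8 mm, as expected. I'll lift and carry it over the studs.

send_rows([
  {"x": 0, "y": 0, "z": 0.03, "spin": 0, "claw": 30},
  {"x": 0, "y": 0, "z": 0.08, "spin": 0, "claw": 30},
  {"x": 0, "y": 0, "z": 0.12, "spin": 0, "claw": 30},
  {"x": 0, "y": 0, "z": 0.12, "spin": 0, "claw": 30},
  {"x": 0, "y": 0, "z": 0.12, "spin": 0, "claw": 30},
  {"x": 0, "y": 0, "z": 0.08, "spin": 0, "claw": 30},
])

```text
time_s: 16.65
ee_pos: [0.4756, -0.1552, 0.1373]
eef_rot: [3.14, 0.0, 1.424]
force: [-0.1, -0.4, -2.4]
grip_width: 0.0394
grip_force: 25.0
```

send_rows([
  {"x": 0.019, "y": 0.1165, "z": 0, "spin": 0.0129, "claw": 30},
  {"x": 0.019, "y": 0.1165, "z": 0, "spin": 0.0129, "claw": 30},
  {"x": 0.019, "y": 0.1165, "z": 0, "spin": 0.0129, "claw": 30},
  {"x": 0.019, "y": 0.1165, "z": 0, "spin": 0.0129, "claw": 30},
  {"x": 0.019, "y": 0.1165, "z": 0, "spin": 0.0129, "claw": 30},
  {"x": 0.019, "y": 0.1165, "z": 0, "spin": 0.0129, "claw": 30},
  {"x": 0.019, "y": 0.1165, "z": 0, "spin": 0.0129, "claw": 30},
  {"x": 0.019, "y": 0.1165, "z": 0, "spin": 0.0129, "claw": 30},
  {"x": 0.019, "y": 0.1165, "z": 0, "spin": 0.0129, "claw": 30},
  {"x": 0.019, "y": 0.1165, "z": 0, "spin": 0.0129, "claw": 30},
  {"x": 0.019, "y": 0.1165, "z": 0, "spin": 0.0129, "claw": 30},
  {"x": 0.019, "y": 0.1165, "z": 0, "spin": 0.0129, "claw": 30},
  {"x": 0, "y": 0, "z": 0, "spin": 0, "claw": 30},
  {"x": 0, "y": 0, "z": 0, "spin": 0, "claw": 30},
])

```text
time_s: 18.05
ee_pos: [0.5207, 0.1246, 0.1354]
eef_rot: [-3.141, 0.0, 1.668]
force: [-0.1, 0.7, -2.9]
grip_width: 0.0402
grip_force: 25.0
```

send_rows([
  {"x": 0, "y": 0, "z": -0.08, "spin": 0, "claw": 30},
  {"x": 0, "y": 0, "z": -0.1, "spin": 0, "claw": 30},
  {"x": 0, "y": 0, "z": -0.08, "spin": 0, "claw": 30},
  {"x": 0, "y": 0, "z": -0.02, "spin": 0, "claw": 30},
  {"x": 0, "y": 0, "z": 0, "spin": 0, "claw": 30},
])

```text
time_s: 18.55
ee_pos: [0.5209, 0.1239, 0.0794]
eef_rot: [-3.141, 0.0, 1.666]
force: [0.1, 0.3, -3.8]
grip_width: 0.0397
grip_force: 25.0
```

Run:
```python
from h import *
t=camera('top');s=camera('scene');print(get_obs()['ee_pos'])
a=cv2.resize(s[120:225,265:365],(571,600),interpolation=cv2.INTER_CUBIC)
cv2.imwrite('pics/c4.png',a);cv2.imwrite('pics/s4.png',s);cv2.imwrite('pics/t4.png',t)
```

```text
[0.5214721  0.12421742 0.08035297]
```

View pics/c4.png

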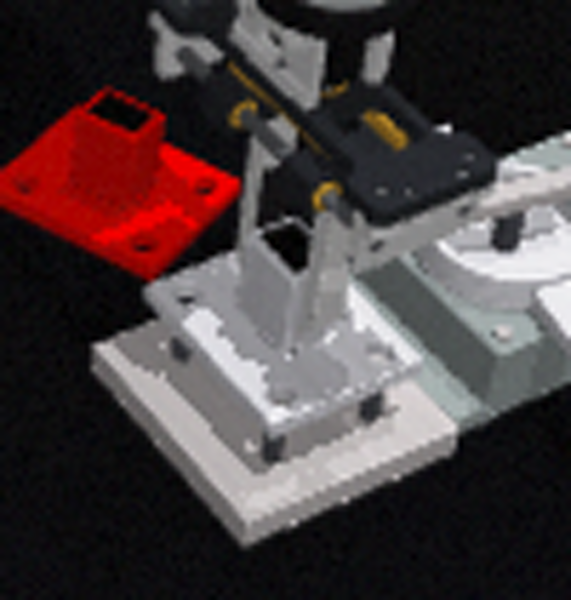

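The flange hangs level just above the studs, with holes at (185,297), (287,393) and (380,352) in the crop. A quick check of those holes against the studs in the same camera:

Run:
```python
from h import *
k=5.712;S=lambda u,v:(265+(u+.5)/k-.5,120+(v+.5)/k-.5)
H=np.array([ray('scene',*S(*p),.065) for p in[(185,297),(287,393),(380,352)]])
c=(H[0]+H[2])/2;print('holes centre',c,[np.linalg.norm(H[i]-H[j]).round(4) for i,j in((0,1),(1,2))],np.degrees(np.arctan2(*(H[1]-H[0])[1::-1])))
```

```text
holes centre [0.5253202  0.12192579 0.065     ] [np.float64(0.0791), np.float64(0.0558)] 9.713333684134458
```

send_rows([
  {"x": 0, "y": 0, "z": -0.02, "spin": 0, "claw": 30},
  {"x": 0, "y": 0, "z": -0.02, "spin": 0, "claw": 30},
  {"x": 0, "y": 0, "z": -0.01, "spin": 0, "claw": 30},
  {"x": 0, "y": 0, "z": -0.01, "spin": 0, "claw": 30},
  {"x": 0, "y": 0, "z": -0.01, "spin": 0, "claw": 30},
  {"x": 0, "y": 0, "z": 0, "spin": 0, "claw": 30},
])

```text
time_s: 19.25
ee_pos: [0.5209, 0.1245, 0.0652]
eef_rot: [-3.141, 0.0, 1.667]
force: [-0.3, -0.6, -3.3]
grip_width: 0.0402
grip_force: 25.0
```

The studs have entered with no contact force (−3.3 N is just the flange's weight). Continuing slowly.

send_rows([
  {"x": 0, "y": 0, "z": -0.01, "spin": 0, "claw": 30},
  {"x": 0, "y": 0, "z": -0.01, "spin": 0, "claw": 30},
  {"x": 0, "y": 0, "z": -0.01, "spin": 0, "claw": 30},
  {"x": 0, "y": 0, "z": -0.01, "spin": 0, "claw": 30},
  {"x": 0, "y": 0, "z": -0.01, "spin": 0, "claw": 30},
  {"x": 0, "y": 0, "z": -0.01, "spin": 0, "claw": 30},
  {"x": 0, "y": 0, "z": 0, "spin": 0, "claw": 30},
  {"x": 0, "y": 0, "z": 0, "spin": 0, "claw": 30},
])

```text
time_s: 20.05
ee_pos: [0.5211, 0.1245, 0.0534]
eef_rot: [-3.142, -0.0, 1.667]
force: [-0.0, -0.4, -1.7]
grip_width: 0.0399
grip_force: 25.0
```

send_rows([
  {"x": 0, "y": 0, "z": -0.01, "spin": 0, "claw": 30},
  {"x": 0, "y": 0, "z": -0.01, "spin": 0, "claw": 30},
  {"x": 0, "y": 0, "z": -0.01, "spin": 0, "claw": 30},
  {"x": 0, "y": 0, "z": -0.006, "spin": 0, "claw": 30},
  {"x": 0, "y": 0, "z": -0.005, "spin": 0, "claw": 30},
  {"x": 0, "y": 0, "z": 0, "spin": 0, "claw": 30},
  {"x": 0, "y": 0, "z": 0, "spin": 0, "claw": 30},
])

```text
time_s: 20.75
ee_pos: [0.5211, 0.1245, 0.0455]
eef_rot: [3.141, -0.0, 1.667]
force: [-2.9, -1.2, 2.3]
grip_width: 0.0398
grip_force: 25.0
```

Flush contact at the expected height (0.0455). I'll release and retreat.

send_rows([
  {"x": 0, "y": 0, "z": 0, "spin": 0, "claw": 44},
  {"x": 0, "y": 0, "z": 0, "spin": 0, "claw": 60},
  {"x": 0, "y": 0, "z": 0, "spin": 0, "claw": 60},
  {"x": 0, "y": 0, "z": 0, "spin": 0, "claw": 60},
  {"x": 0, "y": 0, "z": 0.05, "spin": 0, "claw": 60},
  {"x": 0, "y": 0, "z": 0.1, "spin": 0, "claw": 60},
  {"x": 0, "y": 0, "z": 0.15, "spin": 0, "claw": 60},
  {"x": 0, "y": 0, "z": 0.15, "spin": 0, "claw": 60},
  {"x": 0, "y": 0, "z": 0.15, "spin": 0, "claw": 60},
  {"x": 0, "y": -0.15, "z": 0.1, "spin": 0, "claw": 60},
  {"x": 0, "y": -0.15, "z": 0.1, "spin": 0, "claw": 60},
  {"x": 0, "y": -0.15, "z": 0, "spin": 0, "claw": 60},
  {"x": 0, "y": -0.15, "z": 0, "spin": 0, "claw": 60},
  {"x": 0, "y": -0.15, "z": 0, "spin": 0, "claw": 60},
  {"x": 0, "y": -0.15, "z": 0, "spin": 0, "claw": 60},
  {"x": 0, "y": -0.15, "z": 0, "spin": 0, "claw": 60},
  {"x": 0, "y": 0, "z": 0, "spin": 0, "claw": 60},
])

```text
time_s: 22.45
ee_pos: [0.5209, -0.0881, 0.2059]
eef_rot: [3.141, 0.001, 1.664]
force: [1.0, 0.7, -1.0]
grip_width: 0.0601
grip_force: 0.0
```

Run:
```python
from h import *
t=camera('top');s=camera('scene')
a=cv2.resize(s[120:225,265:395],(495,400),interpolation=cv2.INTER_CUBIC)
b=cv2.resize(t[130:220,165:245],(305,400)[:2],interpolation=cv2.INTER_CUBIC)
cv2.imwrite('pics/c5.png',np.hstack([a,b]))
```

```text
(no output)
```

View pics/c5.png

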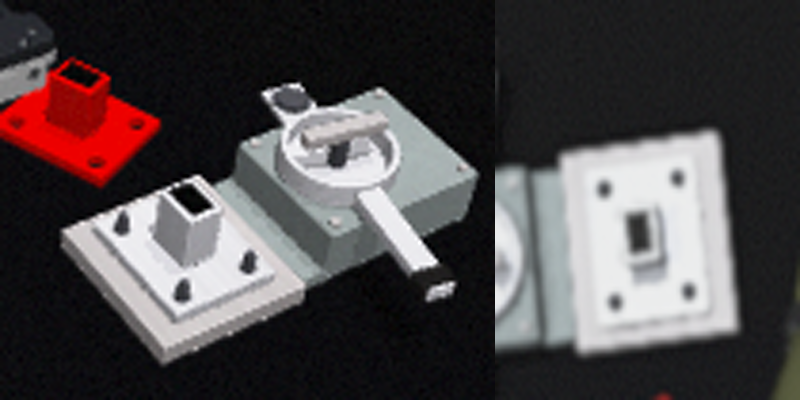

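The flange lies flush with the studs through its holes (crop (122,222), (182,291), (250,262)). The keeper arm is open, with its tip at (438,283), and the gripper is clear.

```bash
python3 -c "
from station import *
print(hand_in())"
```

```text
the job is handed in; nothing more can be done
None
```

I handed the job in at about 22.5 s: the button is pressed, the T-handle popped out and turned to its open stop, flange_b sits flush over the studs hub up, the keeper arm is open, and nothing else was moved.

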